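Clip a bracket onto the free branch of a turning drying tree

TASK

Without knocking it about, turn the drying tree until its empty branch stands over the tongue of the stand's foot. Then take the slotted steel bracket from the bench, thread its slot over that branch and push it gently along until it has snapped in behind the sprung catch; leave it hanging upright there with the branch still over the tongue. Feel your way: the bracket in your grip must not push on the tree or its clip with more than 10 newtons as you slide it on, nor with more than 25 once it is let down on the branch; leave everything else on the bench where it is.

Things in the scene. Friction and masses are not known exactly. Their poses are not given: they have to be found in the camera images.
- stand: Fixed stand: black round foot, 200 mm across, 20 mm high, with a 28 mm post at its centre. Origin at the foot's underside centre, on the axis on which the tree turns. A flat tongue 22 mm wide sticks out of the foot to 132 mm from the axis, in the stand's own -x direction, roughly towards the robot.
- tree: Steel tree turning endlessly on the post, stiffly (about 0.3 N m of friction; stays where left). Four level round branches at right angles, 12 mm thick, 165 mm above the bench, 135 mm long from the axis. Origin on the axis at the branches' centre height, z up, +x out along the empty branch. Hub top 10 mm above origin.
- neighbour (a point): A point that turns with the tree: slot centre of the bracket hung on the branch on the empty one's left (tree's +y). The branches +y, -x and -y each carry a bracket like the loose one, 66 mm from the axis, tops 40 mm above the branch centre lines.
- branch_tip (a point): The round outer end of the empty branch, on its centre line, 135 mm from the axis.
- branch_root (a point): Point on the empty branch's centre line, 46 mm from the axis. The branch carries a clip: a rigid collar (28 mm across) and, outside it, the sprung catch. The clip is clamped tight and does not slide; its collar's outer face lies anywhere from 0 to 24 mm outside this point. That offset is not measured: feel or see it.
- catch (a joint): Sprung leaf on top of the empty branch, part of the clip: from its pivot 45 mm outside the collar's face it rises inwards, a 13 degree ramp, to 6.5 mm above the branch, ending 13 to 14 mm outside the collar. Rad: 0 up, grows when pressed; 0.1 to 0.2 lets the bracket by, at about 2 to 6 N push; then it springs back to 0, and the rigid collar is at most 4 mm further.
- bracket: Loose bare-steel bracket, an upside-down T, 0.2 to 0.3 kg, standing on the bench. Upright plate 10 mm thick (own x), 44 mm wide (y), 107 mm tall; foot 50 (x) x 44 (y) x 8 mm. Origin at its underside centre, z up. A square 16 mm slot goes through the plate along x; above it the plate is solid from 73 to 107 mm height, to be gripped by its thickness. Both faces alike.
- slot (a point): The centre of the bracket's square slot, 65 mm above its underside, in the middle of the plate's thickness.
- paint_tin: Bystander: metal tin, 86 mm across, 100 mm tall; origin at its underside centre.
- mug: Bystander: white mug, 76 mm across, 85 mm tall; origin at its underside centre.
- offcut: Bystander: wooden offcut 160 x 65 x 35 mm; origin at its underside centre.
- angle: Bystander: small L-shaped angle bracket without a slot, 60 mm long, 40 mm wide, 60 mm tall; origin at its corner.
- tape: Bystander: black tape measure 65 x 35 x 62 mm; origin at its underside centre.
- paint_brush: Bystander: paint brush, 200 mm long, lying at the back.
- spanner: Bystander: spanner, 190 mm long, lying beyond the tree.
Not all that is in view belongs to the job. Leave any red or yellow look-alike of the bracket alone.

How it is judged:
By the outcome, as a careful person would: the job done as asked, in the order asked, and still so for the second after the job is handed in, with the robot touching nothing.
It also fails if it takes over 72 s, if anything falls off the work surface, if the arm or the gripper's body presses on something with over 40 N, if the wrist force passes 120 N, or if a joint passes its speed limit or range.

ROBOT

A 6-joint arm with a two-finger parallel gripper is mounted at the origin on the work surface. World frame = base frame: x ahead of the robot, y to its left, z up, the work surface at z = 0. Lengths are in m, angles in degrees, forces in N, time in s.
With the tool pointing down it reaches from about 0.375 to 0.9 m from the base axis. Payload 3.1 kg.
Tool frame: the origin (TCP) lies on the centre line of the jaws, within the pads' length; the fingertips stand 17 mm ahead of it and the grasp point (between the pads) lies 2 mm behind it; z points along the fingers, y is the line along which they close (so a half turn about z gives the same grasp; the last joint's range is limited). The gripper opens to 87 mm and grips with 3 to 60 N. Pads are 19 mm wide; open, the fingers measure 117 mm over their backs; the gripper's body (75 mm by 190 mm) begins 51 mm behind the grasp point.
Start: joints at [-86.717, 30.224, 82.088, -0, 67.689, -10.227], TCP at [0.146, -0.608, 0.24] pointing down, gripper open.
Joint ranges: [-176.69, 176.69], [-43.24, 126.21], [12.49, 139.97], [-82, 262], [0, 151.66], [-163.58, 163.58]. Speed limits (degrees/s): [159.86, 159.86, 180, 180, 180, 180].

INTERFACE

Orientations are given as a 3x3 rotation matrix whose columns are the frame's x, y, z axes.
In Python, from rig import bot, imaging, finder gives the robot as it stands. The module is installed in compiled form; this text tells all that it offers.
- The arm moves only by the tool play_rows, never from a script. Its argument "motion" is a list that holds one entry, the list of rows, each a list of 6 numbers: the shift along the tool's x, y, z in m, then the turn, a rotation vector about the tool's x, y, z in degrees. In form: [[[dx, dy, dz, wx, wy, wz], ...]]. A call has 1 to 8 rows; each row is the pose to reach, as a shift and turn from the pose commanded when the call began, along the tool's axes at that moment; what a row does not reach only later rows make up. A row lasts 1/12 s, in which the tool goes at most 41.7 mm and 7.16 degrees, less where a joint would pass 70% of its speed; a pose out of reach is approached as far as the arm can. A call with a gripper value outside its range is refused whole. "fingers" is the finger opening in m, from 0 to 0.087, set as the call begins (left out, the last holds). The fingers move at their own pace and stop on an object; the grip force is fixed at half the most. Time passes only in rows, so rows that repeat a pose let the fingers close. It gives the time, the measured TCP pose, the force, the opening and the grip force at its end, in the units of the state.
- bot.read_state(): the state, without advancing time (a new reading comes with each control period).
- imaging.capture(name): name is "side" or "top"; returns a dict with "frame" (420x560x3 uint8, red, green, blue), "camera_matrix" (3x3 intrinsics, pixels), "k1" (the pictures are not rectified: a ray, as slopes to the right and down, at radius r is drawn at 1 + k1 r^2 times it, then the intrinsics apply), "R" (3x3) and "t" (3): a world point X has camera coordinates R X + t. Camera axes: x right, y down, z forward; pixel columns grow to the right and rows downward; lengths in m; the calibration is good to about 2 mm. A picture is of the moment at which its call begins. There is no depth.
- bot.hand_in(): hands the job in; it is judged then, once.
Trained networks look in the newest picture that a camera, given by its name, has taken for a name from the list of things; names that differ only in an ending like _2 or _b are one class to them, and where a whole thing is asked for, a point or a joint stands for the part that bears it (a point fixed in the world has none). Each returns a list of dicts, best first, with "confidence" (0 to 1); they miss things now and then, are a little off and sometimes report something else, mostly with a low value. They report only what shows in the picture. A call takes as long as a camera call. They do not tell look-alikes from the thing itself.
- finder.recognise(camera, name): "at" ([x, y, z] in m, in world coordinates, good to about 4 mm: the middle of the surface that is visible of it).
- finder.outline_of(camera, name): "pixels" (420x560 bool, what is visible of it).
The state is a dict: "time_s": time; "joint_positions": joint angles; "qvel": joint speeds; "tau": joint torques, N m; "position": TCP position; "tcp_rot": TCP orientation; "force": force on the tool from outside, world axes, zero at the start; "moment": the same for the moment, N m; "opening": opening from 0.0 (shut) to 1.0 (fully open); "grasp_force": force on a finger pad.
Only numpy, scipy, OpenCV 4.12 (cv2) and the standard library are available. Lean on these libraries where they do the work, as an engineer would, in place of code of your own. Each camera call takes 0.05 s, during which the arm holds its last target. There are 200 camera calls.

## Working session

There is one attempt and no reset: what is moved stays moved. The work goes in short steps, Python scripts to look and compute and a tool call to move; the robot and the scene stay as the last step left them, time stands still between calls to the robot, and variables do not carry over. Pictures are saved under pics/ and viewed, at most 13 in all, crops included, and the job is handed in when it is done.

Besides the shell and the picture viewer there is one more tool, called after ">>>" by a JSON object that holds its "name" and its "arguments", one argument or row to a line. play_rows: Moves the arm, as the interface text tells. Its arguments: {"type":"object","properties":{"motion":{"type":"array"},"fingers":{"type":"number"}},"required":["motion"]}

```bash
mkdir -p pics
cat > h.py <<'E'
import numpy as np, cv2
from rig import bot, imaging, finder
def cap(n,save=None):
    d=imaging.capture(n)
    if save: cv2.imwrite('pics/'+save,d['frame'][:,:,::-1])
    return d
def proj(d,X):
    c=np.asarray(d['R'])@np.asarray(X,float)+np.asarray(d['t']); s=c[:2]/c[2]
    s=s*(1+d['k1']*(s@s)); K=np.asarray(d['camera_matrix']); return (K@np.r_[s,1])[:2]
def ray(d,uv):
    K=np.asarray(d['camera_matrix']); p=np.linalg.solve(K,np.r_[uv,1])[:2]; s=p.copy()
    for _ in range(30): s=p/(1+d['k1']*(s@s))
    R=np.asarray(d['R']); return -R.T@np.asarray(d['t']), R.T@np.r_[s,1]
def atz(d,uv,z):
    o,v=ray(d,uv); return o+v*(z-o[2])/v[2]
def tri(d1,u1,d2,u2):
    o1,v1=ray(d1,u1);o2,v2=ray(d2,u2)
    a,b=np.linalg.lstsq(np.c_[v1,-v2],o2-o1,rcond=None)[0]
    return (o1+a*v1+o2+b*v2)/2, np.linalg.norm(o1+a*v1-o2-b*v2)
E
python3 - <<'E'
from h import *
np.set_printoptions(precision=4,suppress=True)
for c in('side','top'):
    d=cap(c,c+'0.png'); print(c,'cam at',-np.asarray(d['R']).T@d['t'],d['k1'])
    for n in('stand','tree','neighbour','branch_tip','branch_root','catch','bracket','slot','paint_tin','mug','offcut','angle','tape'):
        print(n,[(np.round(r['at'],3).tolist(),round(r['confidence'],2),np.round(proj(d,r['at'])).tolist()) for r in finder.recognise(c,n)])
s=bot.read_state();print(s['time_s'],s['tcp_rot'],s['force'],s['opening'])
E
```

```text
side cam at [0.4104 0.7475 0.7265] 0.020557433103061674
stand [([0.556, -0.08, 0.015], 0.85, [305.0, 222.0]), ([0.478, 0.427, 0.06], 0.72, [291.0, 399.0]), ([0.804, 0.059, 0.017], 0.4, [202.0, 241.0])]
tree [([0.55, -0.094, 0.167], 0.91, [310.0, 174.0])]
neighbour [([0.55, -0.09, 0.168], 0.78, [310.0, 175.0])]
branch_tip [([0.548, -0.09, 0.168], 0.85, [311.0, 175.0]), ([0.603, -0.431, 0.008], 0.2, [312.0, 159.0])]
branch_root [([0.552, -0.089, 0.166], 0.89, [309.0, 176.0]), ([0.378, -0.302, 0.057], 0.55, [377.0, 175.0])]
catch [([0.55, -0.088, 0.165], 0.56, [310.0, 176.0])]
bracket [([0.504, 0.093, 0.044], 0.91, [313.0, 262.0]), ([0.459, 0.195, 0.04], 0.86, [324.0, 301.0]), ([0.459, 0.304, 0.049], 0.63, [315.0, 342.0])]
slot [([0.462, 0.193, 0.04], 0.86, [323.0, 300.0]), ([0.501, 0.092, 0.039], 0.78, [313.0, 264.0]), ([0.455, 0.306, 0.05], 0.7, [317.0, 343.0]), ([0.603, -0.429, 0.005], 0.63, [312.0, 160.0])]
paint_tin [([0.702, 0.192, 0.084], 0.96, [217.0, 266.0]), ([0.802, 0.062, 0.014], 0.68, [202.0, 242.0])]
mug [([0.375, -0.304, 0.055], 0.67, [378.0, 176.0]), ([0.55, -0.092, 0.17
[... 714 characters left out ...]
0, 233.0]), ([0.459, 0.295, 0.018], 0.61, [180.0, 246.0]), ([0.459, 0.188, 0.009], 0.57, [215.0, 246.0])]
slot [([0.5, 0.083, 0.01], 0.79, [249.0, 234.0]), ([0.456, 0.178, 0.009], 0.62, [218.0, 247.0]), ([0.462, 0.295, 0.014], 0.53, [181.0, 245.0]), ([0.562, -0.1, 0.168], 0.39, [311.0, 206.0])]
paint_tin []
mug [([0.386, -0.331, 0.029], 0.74, [382.0, 271.0]), ([0.458, 0.183, 0.009], 0.18, [217.0, 247.0])]
offcut [([0.668, 0.329, 0.035], 0.87, [172.0, 179.0])]
angle [([0.389, 0.13, 0.005], 0.55, [233.0, 269.0])]
tape [([0.479, 0.414, 0.061], 0.52, [139.0, 237.0])]
1.4 [[ 0.9723  0.2336 -0.    ]
 [ 0.2336 -0.9723  0.    ]
 [-0.     -0.     -1.    ]] [ 0.0864 -0.0222 -0.1339] 0.9961353633622017
```

View pics/side0.png

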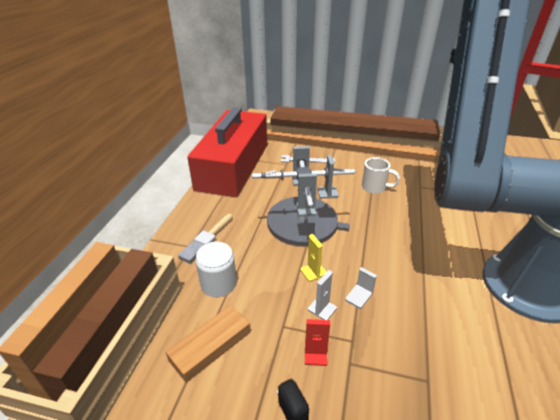

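View pics/top0.png

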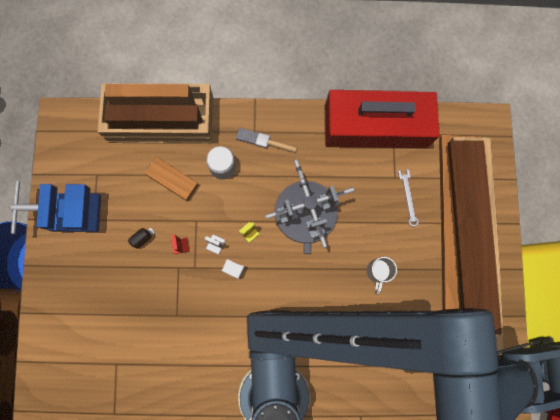

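Side view: the grey loose bracket is at about (323,300), and the tree is at (310,175). The branch pointing left, to (253,175), looks empty. In the top view the bracket is at (215,246), the tongue at (308,248), and the branch running up to (298,165) looks empty. I'll zoom in on the tree and bracket.

Run:
```python
from h import *
a=cv2.imread('pics/side0.png');b=cv2.imread('pics/top0.png')
A=cv2.resize(a[135:255,240:370],(390,360),interpolation=3)
B=cv2.resize(b[150:265,255:365],(344,360),interpolation=3)
C=cv2.resize(a[262:330,295:350],(194,240),interpolation=3)
D=cv2.resize(b[225:265,195:235],(240,240),interpolation=3)
im=np.zeros((600,740,3),np.uint8); im[:360,:390]=A; im[:360,394:738]=B; im[360:,:194]=C; im[360:,200:440]=D
cv2.imwrite('pics/z0.png',im)
for c in('side','top'):
    d=cap(c)
    for n in ('tree','bracket','stand'):
        for r in finder.outline_of(c,n)[:3]:
            m=r['pixels'];ys,xs=np.nonzero(m);print(c,n,r['confidence'],m.sum(),xs.mean(),ys.mean(),xs.min(),xs.max(),ys.min(),ys.max())
```

```text
side tree 0.72 2246 308.07301869991096 180.03072128227961 252 355 146 216
side bracket 0.78 644 313.47049689440996 261.2996894409938 302 325 236 281
side bracket 0.68 1053 316.38081671415006 341.5982905982906 305 329 319 365
side bracket 0.57 732 322.9672131147541 298.4603825136612 309 335 272 319
side stand 0.95 4805 305.75359001040584 203.023517169615 252 355 147 246
top tree 0.85 1781 309.5979786636721 205.614261650758 266 352 159 245
top bracket 0.69 256 214.953125 243.0703125 206 224 234 253
top bracket 0.63 209 248.96172248803828 231.13397129186603 241 256 222 240
top bracket 0.62 240 179.34583333333333 243.68333333333334 172 188 235 252
top stand 0.84 3495 306.6125894134478 211.08297567954222 266 352 160 253
top stand 0.61 199 215.0251256281407 243.321608040201 207 223 236 252
```

View pics/z0.png

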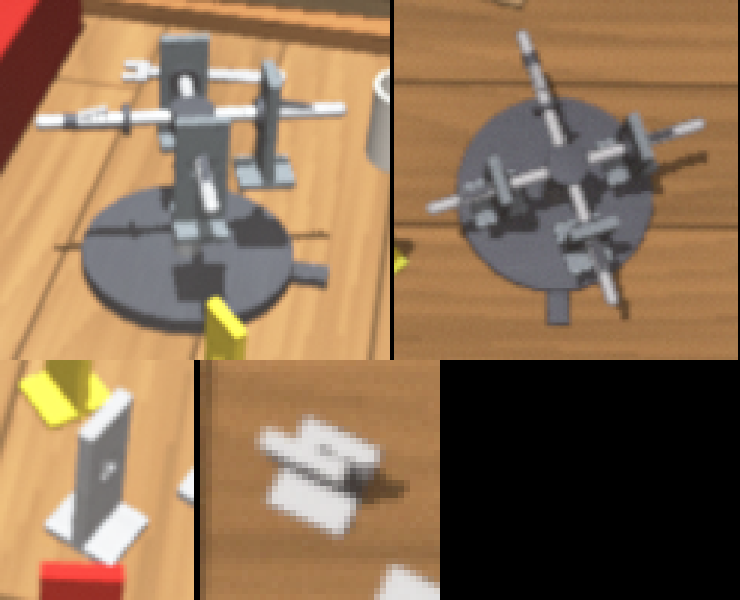

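Crops: the empty branch with its clip points away from the robot. Its tip is at top px (296,161) and side px (252,176). The other three branches carry brackets. The tongue points towards the robot at top px (307,253).

```bash
cat >> h.py <<'E'
np.set_printoptions(precision=4,suppress=True)
E
python3 - <<'E'
from h import *
S=cap('side');T=cap('top')
s=lambda x,y:(240+x/3-.5,135+y/3-.5)
t=lambda x,y:(255+(x-394)/3.127-.5,150+y/3.13-.5)
tips={}
for n,a,b in(('E',(37,122),(523,34)),('L',(207,208),(430,208)),('N',(345,108),(613,302)),):
    tips[n]=tri(S,s(*a),T,t(*b)); print(n,tips[n], atz(T,t(*b),.165), atz(S,s(*a),.165))
print('R',atz(T,t(704,124),.165))
E,L,N,R=[atz(T,t(*q),.165)[:2] for q in((523,34),(430,208),(613,302),(704,124))]
print('centre',(E+N)/2,(L+R)/2,'lens',np.linalg.norm(E-N)/2,np.linalg.norm(L-R)/2,'ang',np.degrees([np.arctan2(*(E-N)[::-1]),np.arctan2(*(R-L)[::-1])+np.pi/2]))
print('foot c',atz(T,t(556.5,194),.02),'tongue',atz(T,t(558.5,324),.012),atz(T,t(558.5,293),.012))
print('tongue side',atz(S,s(328,275),.012))
print('clip dark T',atz(T,t(530,61),.168),atz(T,t(541,88),.172),'S',atz(S,s(70,121),.168),atz(S,s(126,121),.168))
# foot from dark outline
# bracket: mask
for D,c in((S,'side'),(T,'top')):
    finder_m=[r for r in finder.outline_of(c,'bracket')]
    for r in finder_m:
        m=r['pixels'];im=D['frame'].astype(int)[m]
        if (im.max(1)-im.min(1)).mean()<40:
            ys,xs=np.nonzero(m);print(c,xs.min(),xs.max(),ys.min(),ys.max());
            x0,y0=xs.min()-4,ys.min()-4
            g=D['frame'][y0:ys.max()+5,x0:xs.max()+5,::-1]; g=cv2.resize(g,None,fx=10,fy=10,interpolation=3); cv2.imwrite(f'pics/br_{c}.png',g);print(x0,y0,g.shape)
a=cv2.imread('pics/br_side.png');b=cv2.imread('pics/br_top.png')
h=max(a.shape[0],b.shape[0]);o=np.zeros((h,a.shape[1]+b.shape[1]+10,3),np.uint8);o[:a.shape[0],:a.shape[1]]=a;o[:b.shape[0],-b.shape[1]:]=b
cv2.imwrite('pics/br.png',o);print(o.shape)
E
```

```text
E (array([ 0.696 , -0.0565,  0.1657]), np.float64(0.0013675296414028392)) [ 0.6969 -0.0564  0.165 ] [ 0.6956 -0.0574  0.165 ]
L (array([0.5312, 0.0285, 0.1667]), np.float64(0.000886293632203072)) [0.5319 0.0286 0.165 ] [0.5311 0.0264 0.165 ]
N (array([ 0.4445, -0.1376,  0.1682]), np.float64(0.0050536637539179115)) [ 0.4473 -0.138   0.165 ] [ 0.4421 -0.1421  0.165 ]
R [ 0.613  -0.2242  0.165 ]
centre [ 0.5721 -0.0972] [ 0.5724 -0.0978] lens 0.13127948568510658 0.132738458338106 ang [18.1101 17.7869]
foot c [ 0.5707 -0.0984  0.02  ] tongue [ 0.4403 -0.1006  0.012 ] [ 0.4714 -0.1007  0.012 ]
tongue side [ 0.4366 -0.0974  0.012 ]
clip dark T [ 0.6702 -0.0627  0.168 ] [ 0.6437 -0.0726  0.172 ] S [ 0.6672 -0.0612  0.168 ] [ 0.6209 -0.0726  0.168 ]
side 309 336 272 318
305 268 (550, 360, 3)
top 206 224 235 252
202 231 (260, 270, 3)
(550, 640, 3)
```

View pics/br.png

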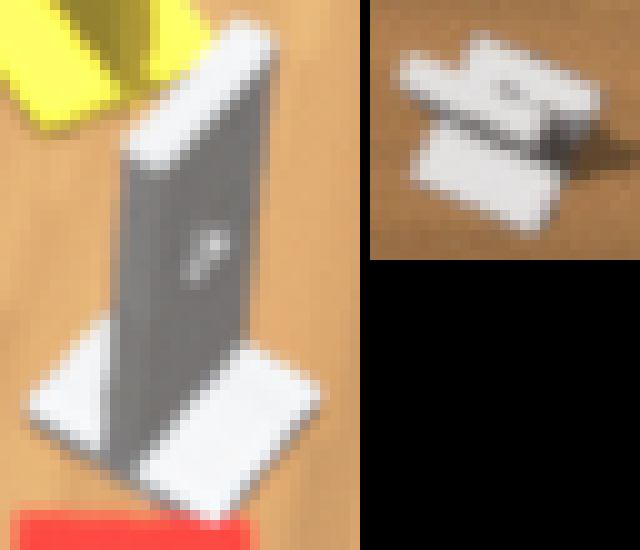

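The bracket stands with its plate normal about 22° clockwise from world x. In the side view its top face corners are at about (305+12..27, 268+2..17). I'll fit its pose from both views.

Run:
```python
from h import *
from scipy.optimize import least_squares
S=cap('side');T=cap('top')
s=lambda x,y:np.array((305+x/10-.5,268+y/10-.5)); t=lambda x,y:np.array((202+x/10-.5,231+y/10-.5))
h=.008
obs=[(T,t(105,33),(25,-0,h)) ]
F=lambda sx,sy:(sx*.025,sy*.022,h); P=lambda sx,sy:(sx*.005,sy*.022,.107)
# image: top view, +x up, +y left
obs=[(T,t(105,33),F(1,1)),(T,t(232,93),F(1,-1)),(T,t(174,236),F(-1,-1)),(T,t(40,172),F(-1,1)),
 (S,s(215,520),F(-1,1)),(S,s(322,390),F(-1,-1)),(S,s(26,402),F(1,1)),(S,s(122,145),P(1,1)),(S,s(168,168),P(-1,1)),(S,s(275,45),P(-1,-1)),(S,s(235,20),P(1,-1)),(T,t(28,62),((0,.022,.107)))]
def W(p,q): c,n=np.cos(p[2]),np.sin(p[2]); return (p[0]+c*q[0]-n*q[1],p[1]+n*q[0]+c*q[1],q[2]+p[3])
f=lambda p:np.concatenate([proj(d,W(p,q))-u for d,u,q in obs])
r=least_squares(f,[.459,.19,-.38,0],loss='soft_l1');print(r.x,np.degrees(r.x[2]));print(f(r.x).reshape(-1,2))
st=bot.read_state();print(st['position'],st['time_s'])
```

```text
[ 0.4641  0.188  -0.407   0.0008] -23.320044625674807
[[ 0.082   0.8257]
 [ 0.0853  0.4621]
 [-0.7889  0.7146]
 [-0.1395  1.424 ]
 [-0.2517 -0.0686]
 [-0.3094 -0.338 ]
 [-0.4667  0.2328]
 [-0.3747  0.1094]
 [-0.853   0.0966]
 [-0.0806 -0.4998]
 [-0.1322 -0.1367]
 [ 0.5709  1.5336]]
[ 0.146  -0.6077  0.2396] 2.1
```

>>> {"name": "play_rows", "arguments": {
  "motion": [
    [[0.265, -0.163, -0.02, 0, 0, -2], [0.265, -0.163, -0.02, 0, 0, -2], [0.265, -0.163, -0.02, 0, 0, -2], [0.265, -0.163, -0.02, 0, 0, -2], [0.265, -0.163, -0.02, 0, 0, -2], [0.265, -0.163, -0.02, 0, 0, -2], [0.265, -0.163, -0.02, 0, 0, -2], [0.265, -0.163, -0.02, 0, 0, -2]]
  ],
  "fingers": 0.03
}}

```text
time_s: 2.77
position: [0.3681, -0.3835, 0.26]
tcp_rot: [[0.963, 0.27, 0.001], [0.27, -0.963, 0.001], [0.002, -0.001, -1.0]]
force: [0.1, 0.7, -0.5]
opening: 0.48
grasp_force: 0.0
```

>>> {"name": "play_rows", "arguments": {
  "motion": [
    [[0.2, -0.113, 0, 0, 0, -2.3], [0.2, -0.113, 0, 0, 0, -2.3], [0.2, -0.113, 0, 0, 0, -2.3], [0.2, -0.113, 0, 0, 0, -2.3], [0.2, -0.113, 0, 0, 0, -2.3], [0.2, -0.113, 0, 0, 0, -2.3]]
  ]
}}

```text
time_s: 3.27
position: [0.5308, -0.2214, 0.2598]
tcp_rot: [[0.951, 0.309, 0.002], [0.309, -0.951, 0.001], [0.002, -0.0, -1.0]]
force: [0.3, 0.3, -1.8]
opening: 0.344
grasp_force: 0.0
```

```bash
cat >> h.py <<'E'
def rel(p,al):
    s=bot.read_state();R=np.asarray(s['tcp_rot']);d=R.T@(np.asarray(p)-s['position'])
    a0=np.degrees(np.arctan2(R[1,0],R[0,0]));tilt=np.degrees(np.arccos(-R[2,2]))
    print('t',s['time_s'],'pos',s['position'],'al',a0,'tilt',tilt,'F',s['force'],'J',np.array(s['joint_positions']));print('shift',d,'wz',-((al-a0+180)%360-180))
E
python3 -c "
from h import *
rel((.691,-.059,.24),18)"
```

```text
t 3.2667 pos [ 0.5308 -0.2214  0.2598] al 17.981069157239975 tilt 0.12198151763889642 F [ 0.2811  0.2625 -1.7532] J [-33.8219  25.0068  88.1292   0.1147  66.8027  38.1519]
shift [ 0.2024 -0.105   0.0202] wz -0.0189308427600281
```

>>> {"name": "play_rows", "arguments": {
  "motion": [
    [[0.202, -0.105, 0, 0, 0, 0], [0.202, -0.105, 0, 0, 0, 0], [0.202, -0.105, 0, 0, 0, 0], [0.202, -0.105, 0, 0, 0, 0], [0.202, -0.105, 0, 0, 0, 0], [0.202, -0.105, 0, 0, 0, 0], [0.202, -0.105, 0.02, 0, 0, 0], [0.202, -0.105, 0.02, 0, 0, 0]]
  ]
}}

```text
time_s: 3.93
position: [0.6872, -0.061, 0.236]
tcp_rot: [[0.951, 0.309, -0.006], [0.309, -0.951, 0.001], [-0.005, -0.003, -1.0]]
force: [-1.0, -0.2, -0.2]
opening: 0.344
grasp_force: 0.0
```

```bash
python3 -c "
from h import *
rel((.691,-.0592,.17),18)
a=cap('side')['frame'][120:220,200:340,::-1];b=cap('top')['frame'][110:250,220:380,::-1]
a=cv2.resize(a,(560,400),interpolation=3)
b=cv2.resize(b,None,fx=2,fy=2)
cv2.imwrite('pics/g1.png',a)"
```

```text
t 3.9333 pos [ 0.6872 -0.061   0.236 ] al 17.97059062052408 tilt 0.347125505128012 F [-1.0302 -0.1605 -0.2373] J [-14.3281  35.7604  71.7827  -0.0105  72.8038  57.7049]
shift [ 0.0045 -0.0004  0.066 ] wz -0.029409379475907826
```

View pics/g1.png

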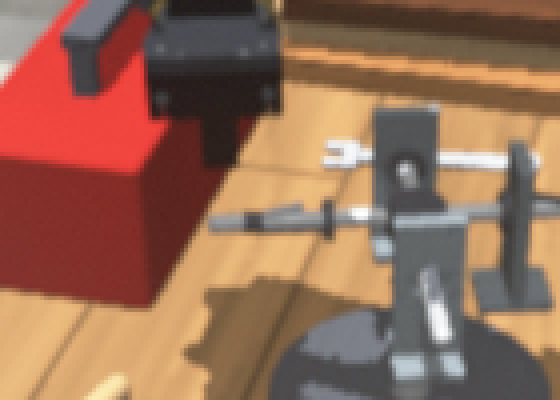

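The near finger, at crop (222,140), is over the bare tip end, at (210–245,222). The clamp is at (258,222) and the collar at (328,220). I'll lower the open fingers astride the tip.

>>> {"name": "play_rows", "arguments": {
  "motion": [
    [[0.005, 0, 0.02, 0, 0, 0], [0.005, 0, 0.035, 0, 0, 0], [0.005, 0, 0.05, 0, 0, 0], [0.005, 0, 0.06, 0, 0, 0], [0.005, 0, 0.066, 0, 0, 0], [0.005, 0, 0.066, 0, 0, 0]]
  ]
}}

```text
time_s: 4.53
position: [0.6922, -0.0623, 0.1727]
tcp_rot: [[0.952, 0.305, -0.002], [0.305, -0.952, 0.001], [-0.002, -0.001, -1.0]]
force: [0.0, 0.5, 0.5]
opening: 0.344
grasp_force: 0.0
```

Run:
```python
from h import *
rel((.691,-.0592,.17),18)
# arc rows relative to tool: radius .125, start angle
def arc(step,n,r=.125):
    for i in range(1,n+1):
        b=np.radians(step*i); print(np.round([r*(np.cos(b)-1),-r*np.sin(b),0,0,0,-step*i],4).tolist())
arc(5,8)
```

```text
t 4.5333 pos [ 0.6922 -0.0623  0.1727] al 17.74578280712437 tilt 0.12400181820247984 F [0.0181 0.5493 0.5159] J [-14.3294  39.7993  74.4347  -0.0021  65.89    57.9258]
shift [-0.0002 -0.0033  0.0027] wz -0.25421719287561473
[-0.0005, -0.0109, 0.0, 0.0, 0.0, -5.0]
[-0.0019, -0.0217, 0.0, 0.0, 0.0, -10.0]
[-0.0043, -0.0324, 0.0, 0.0, 0.0, -15.0]
[-0.0075, -0.0428, 0.0, 0.0, 0.0, -20.0]
[-0.0117, -0.0528, 0.0, 0.0, 0.0, -25.0]
[-0.0167, -0.0625, 0.0, 0.0, 0.0, -30.0]
[-0.0226, -0.0717, 0.0, 0.0, 0.0, -35.0]
[-0.0292, -0.0803, 0.0, 0.0, 0.0, -40.0]
```

>>> {"name": "play_rows", "arguments": {
  "motion": [
    [[0, -0.0022, 0.002, 0, 0, -1], [-0.0001, -0.0044, 0.002, 0, 0, -2], [-0.0003, -0.0087, 0.002, 0, 0, -4], [-0.0009, -0.0152, 0.002, 0, 0, -7], [-0.0023, -0.0239, 0.002, 0, 0, -11], [-0.0043, -0.0324, 0.002, 0, 0, -15], [-0.0068, -0.0407, 0.002, 0, 0, -19], [-0.0099, -0.0488, 0.002, 0, 0, -23]]
  ],
  "fingers": 0.024
}}

```text
time_s: 5.2
position: [0.6708, -0.0184, 0.173]
tcp_rot: [[0.754, 0.657, 0.006], [0.657, -0.754, -0.002], [0.004, 0.005, -1.0]]
force: [3.0, -1.1, -1.6]
opening: 0.273
grasp_force: 1.4
```

```bash
cat >> h.py <<'E'
def arc(th0,th1,n,r=.125,z=.171,C=(.572,-.0978)):
    s=bot.read_state();R=np.asarray(s['tcp_rot']);a0=np.degrees(np.arctan2(R[1,0],R[0,0]))
    for th in np.linspace(th0,th1,n+1)[1:]:
        b=np.radians(th);d=R.T@(np.array([C[0]+r*np.cos(b),C[1]+r*np.sin(b),z])-s['position'])
        print(np.round([*d,0,0,a0-th],4).tolist())
    p=np.array(s['position'])[:2]-C;print('now r',np.linalg.norm(p),'ang',np.degrees(np.arctan2(p[1],p[0])),'al',a0,'F',s['force'],'M',s['moment'])
E
python3 -c "
from h import *
arc(41,73,8)"
```

```text
[-0.0019, -0.0136, 0.0019, 0.0, 0.0, -3.929]
[-0.0028, -0.0223, 0.0018, 0.0, 0.0, -7.929]
[-0.0043, -0.0309, 0.0018, 0.0, 0.0, -11.929]
[-0.0064, -0.0394, 0.0017, 0.0, 0.0, -15.929]
[-0.0091, -0.0477, 0.0017, 0.0, 0.0, -19.929]
[-0.0124, -0.0558, 0.0016, 0.0, 0.0, -23.929]
[-0.0162, -0.0636, 0.0016, 0.0, 0.0, -27.929]
[-0.0205, -0.0712, 0.0015, 0.0, 0.0, -31.929]
now r 0.12671779298864302 ang 38.79125972327868 al 41.07099747300078 F [ 3.046  -1.1416 -1.5915] M [-0.2074 -0.5326  0.1015]
```

>>> {"name": "play_rows", "arguments": {
  "motion": [
    [[-0.0003, -0.0088, 0, 0, 0, -4], [-0.0012, -0.0175, 0, 0, 0, -8], [-0.0028, -0.0262, 0, 0, 0, -12], [-0.0049, -0.0347, 0, 0, 0, -16], [-0.0076, -0.0431, 0, 0, 0, -20], [-0.0109, -0.0512, 0, 0, 0, -24], [-0.0147, -0.0592, 0, 0, 0, -28], [-0.0191, -0.0668, 0, 0, 0, -32]]
  ]
}}

```text
time_s: 5.87
position: [0.6134, 0.0206, 0.1736]
tcp_rot: [[0.291, 0.957, 0.009], [0.957, -0.291, 0.0], [0.003, 0.008, -1.0]]
force: [3.9, 0.5, -0.5]
opening: 0.274
grasp_force: 1.5
```

```bash
python3 -c "
from h import *
arc(41,73,1)"
```

```text
[-0.0003, -0.005, 0.0025, 0.0, 0.0, 0.0654]
now r 0.12540438817304053 ang 70.70786400992901 al 73.0654323167739 F [ 3.9371  0.4755 -0.4706] M [ 0.2326 -0.6846  0.0332]
```

>>> {"name": "play_rows", "arguments": {
  "motion": [
    [[-0.0003, -0.0088, 0, 0, 0, -4], [-0.0012, -0.0175, 0, 0, 0, -8], [-0.0028, -0.0262, 0, 0, 0, -12], [-0.0049, -0.0347, 0, 0, 0, -16], [-0.0076, -0.0431, 0, 0, 0, -20], [-0.0109, -0.0512, 0, 0, 0, -24], [-0.0147, -0.0592, 0, 0, 0, -28], [-0.0191, -0.0668, 0, 0, 0, -32]]
  ]
}}

```text
time_s: 6.53
position: [0.5432, 0.0223, 0.1734]
tcp_rot: [[-0.26, 0.966, 0.007], [0.966, 0.26, 0.001], [-0.001, 0.007, -1.0]]
force: [1.8, 2.4, 1.1]
opening: 0.272
grasp_force: 1.5
```

```bash
python3 -c "
from h import *
arc(105,137,1)"
```

```text
[-0.0174, -0.0695, 0.0019, 0.0, 0.0, -31.951]
now r 0.123533061346977 ang 103.48394735376927 al 105.04896219077564 F [1.8098 2.4317 1.1194] M [ 0.5257 -0.5017 -0.0139]
```

>>> {"name": "play_rows", "arguments": {
  "motion": [
    [[-0.0003, -0.0088, 0, 0, 0, -4], [-0.0012, -0.0175, 0, 0, 0, -8], [-0.0028, -0.0262, 0, 0, 0, -12], [-0.0049, -0.0347, 0, 0, 0, -16], [-0.0076, -0.0431, 0, 0, 0, -20], [-0.0109, -0.0512, 0, 0, 0, -24], [-0.0147, -0.0592, 0, 0, 0, -28], [-0.0191, -0.0668, 0, 0, 0, -32]]
  ]
}}

```text
time_s: 7.2
position: [0.4822, -0.0134, 0.1729]
tcp_rot: [[-0.732, 0.681, 0.004], [0.681, 0.732, 0.001], [-0.002, 0.003, -1.0]]
force: [0.2, 3.5, 1.4]
opening: 0.279
grasp_force: 1.4
```

```bash
python3 -c "
from h import *
arc(137,169,1)"
```

```text
[-0.0172, -0.0668, 0.0017, 0.0, 0.0, -31.9605]
now r 0.12323423144086182 ang 136.77035290410737 al 137.0395219333996 F [0.1678 3.4951 1.422 ] M [ 0.6198 -0.2341  0.0355]
```

>>> {"name": "play_rows", "arguments": {
  "motion": [
    [[-0.0003, -0.0088, 0, 0, 0, -4], [-0.0008, -0.0175, 0, 0, 0, -8], [-0.002, -0.0262, 0, 0, 0, -12], [-0.004, -0.0347, 0, 0, 0, -16], [-0.0066, -0.0431, 0, 0, 0, -20], [-0.0098, -0.0512, 0, 0, 0, -24], [-0.0135, -0.0592, 0, 0, 0, -28], [-0.0175, -0.0668, 0, 0, 0, -32]]
  ]
}}

```text
time_s: 7.87
position: [0.4502, -0.0751, 0.173]
tcp_rot: [[-0.982, 0.19, 0.005], [0.19, 0.982, -0.001], [-0.005, 0.0, -1.0]]
force: [3.1, 2.5, -0.4]
opening: 0.275
grasp_force: 1.3
```

```bash
python3 -c "
from h import *
arc(169,180,4)
b=cap('side')['frame'][130:260,230:370,::-1]
cv2.imwrite('pics/s2.png',cv2.resize(b,(600,557),interpolation=3))"
```

```text
[0.0009, -0.0051, 0.002, 0.0, 0.0, -2.7318]
[0.0005, -0.011, 0.002, 0.0, 0.0, -5.4818]
[-0.0002, -0.017, 0.002, 0.0, 0.0, -8.2318]
[-0.0012, -0.0229, 0.002, 0.0, 0.0, -10.9818]
now r 0.12393248051246514 ang 169.43157969053325 al 169.01821069218116 F [ 3.0856  2.4919 -0.3612] M [ 0.413  -0.5858 -0.0262]
```

View pics/s2.png

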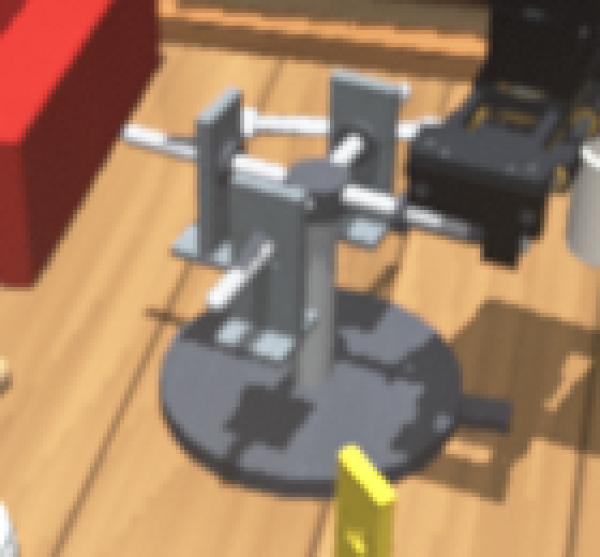

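The branch has come round to the robot side. The fingers are at the tip, crop (480,225), and the tongue is at (490,410), slightly further clockwise.

>>> {"name": "play_rows", "arguments": {
  "motion": [
    [[0, -0.0065, 0, 0, 0, -3], [-0.0005, -0.013, 0, 0, 0, -6], [-0.0012, -0.0194, 0, 0, 0, -9], [-0.002, -0.0237, 0, 0, 0, -11], [-0.0025, -0.0268, 0, 0, 0, -12.5], [-0.003, -0.029, 0, 0, 0, -13.5], [-0.003, -0.029, 0, 0, 0, -13.5], [-0.003, -0.029, 0, 0, 0, -13.5]]
  ]
}}

```text
time_s: 8.58
position: [0.4459, -0.1039, 0.1719]
tcp_rot: [[-0.999, -0.04, 0.0], [-0.04, 0.999, -0.001], [-0.0, -0.001, -1.0]]
force: [0.1, 0.0, 0.2]
opening: 0.281
grasp_force: 0.0
```

```bash
python3 -c "
from h import *
arc(182.5,180,1)"
```

```text
[-0.0014, 0.0061, 0.0009, 0.0, 0.0, -357.7013]
now r 0.12628307337891734 ang -177.226696969422 al -177.70128307561615 F [0.0683 0.0392 0.2001] M [ 0.1422 -0.1     0.0124]
```

>>> {"name": "play_rows", "arguments": {
  "motion": [
    [[0, 0, -0.03, 0, 0, 0], [0, 0, -0.07, 0, 0, 0], [0, 0, -0.1, 0, 0, 0], [-0.01, 0.04, -0.1, 0, 0, 7], [-0.01, 0.08, -0.1, 0, 0, 14], [-0.01, 0.12, -0.1, 0, 0, 21], [-0.01, 0.16, -0.1, 0, 0, 28], [-0.01, 0.2, -0.1, 0, 0, 35]]
  ],
  "fingers": 0.045
}}

```text
time_s: 9.25
position: [0.4484, 0.0737, 0.2717]
tcp_rot: [[-0.88, 0.475, -0.0], [0.475, 0.88, -0.001], [-0.0, -0.001, -1.0]]
force: [0.0, -0.3, 0.5]
opening: 0.514
grasp_force: 0.0
```

```bash
python3 -c "
from h import *
rel((.463,.188,.2),66.7)
d=cap('top','top3.png');e=cap('side','side3.png')
a=d['frame'][150:265,255:365,::-1];b=e['frame'][140:250,250:390,::-1]
A=cv2.resize(a,None,fx=4,fy=4,interpolation=3);B=cv2.resize(b,None,fx=2.5,fy=2.5,interpolation=3)
o=np.zeros((460,800,3),np.uint8);o[:,:440]=A;o[:275,445:795]=B
cv2.imwrite('pics/z3.png',o)"
```

```text
t 9.25 pos [0.4484 0.0737 0.2717] al 151.6261531392395 tilt 0.04065623027428378 F [ 0.0192 -0.3234  0.4702] J [ -4.7811  14.4945 103.2489  -0.0452  62.264  -66.3862]
shift [0.0415 0.1076 0.0716] wz 84.9261531392395
```

View pics/z3.png

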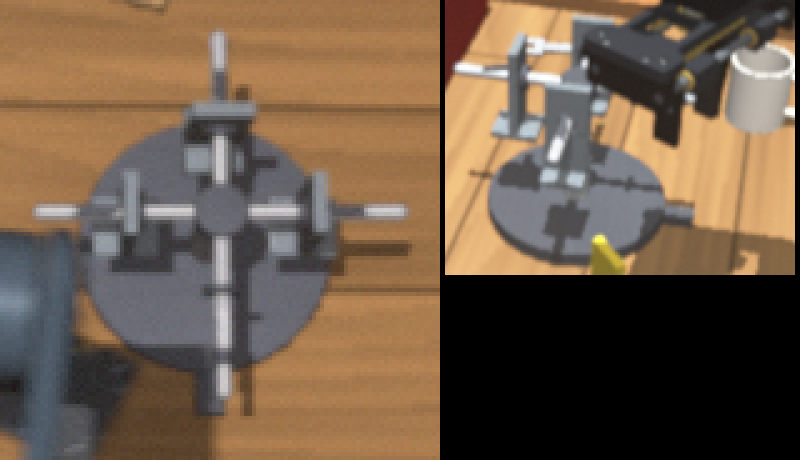

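Top view: the empty branch runs down from the hub at (222,210) to its tip at (224,395), over the tongue at (210,405). The collar is at y≈290 and the clip's outer end at y≈355.

Run:
```python
from h import *
T=cap('top')
t=lambda x,y:(255+x/4-.5,150+y/4-.5)
E,N,L,R=[atz(T,t(*q),.165)[:2] for q in((223.5,396),(218,33),(34,211.5),(407,211.5))]
c=(E+N+L+R)/4;print(E,N,L,R,c,(E+N)/2,(L+R)/2)
an=lambda v:np.degrees(np.arctan2(v[1],v[0]))%360
print('branch',an(E-N),an(L-R)+90, np.linalg.norm(E-N)/2)
for z in(.01,.02):
  p=atz(T,t(210,411),z)[:2];print('tongue',p,an(p-c))
u=(E-N)/np.linalg.norm(E-N)
for y in(290,355):print('clip r',(atz(T,t(222,y),.169)[:2]-c)@u)
# tongue edges from first clean image
im=cv2.imread('pics/top0.png').astype(float).mean(2)
for v in(244,246,248,250,252):print(v,im[v,298:318].round().astype(int))
# foot circle
m=(cv2.imread('pics/top0.png').max(2)<95).astype(np.uint8)
```

```text
[ 0.4399 -0.0978] [ 0.7053 -0.0952] [0.5712 0.0376] [ 0.574 -0.231] [ 0.5726 -0.0966] [ 0.5726 -0.0965] [ 0.5726 -0.0967]
branch 180.5704740596894 180.58843629388195 0.13269179734745998
tongue [ 0.4428 -0.1004] 181.68316679982144
tongue [ 0.442  -0.0996] 181.32712185035962
clip r 0.05755666700020827
clip r 0.10402838872034352
244 [126 123 124 123 122 106 102 107 105 109 106 102  89 101 122 124 125 122
 124 126]
246 [119 118 120 120 118 105 101 112 110 111 110 107  92 104 117 120 119 118
 118 116]
248 [124 123 126 125 122 105 102 112 112 110 110 106  95 107 120 124 124 122
 124 124]
250 [128 124 127 126 123 104  94 110 110 111 113 105  97 108 126 123 125 126
 128 124]
252 [116 117 118 117 113 100  97 104 108 107 107 104 100 107 115 114 116 115
 116 116]
```

>>> {"name": "play_rows", "arguments": {
  "motion": [
    [[0.005, 0.013, 0, 0, 0, 7.1], [0.012, 0.03, 0, 0, 0, 14.2], [0.02, 0.05, 0, 0, 0, 21.3], [0.028, 0.07, 0, 0, 0, 28.4], [0.035, 0.09, 0, 0, 0, 35.5], [0.0415, 0.1076, 0, 0, 0, 42.6], [0.0415, 0.1076, 0, 0, 0, 49.7], [0.0415, 0.1076, 0, 0, 0, 56.8]]
  ]
}}

```text
time_s: 10.07
position: [0.4635, 0.1862, 0.2714]
tcp_rot: [[-0.086, 0.996, -0.0], [0.996, 0.086, -0.001], [-0.001, -0.0, -1.0]]
force: [-0.1, 0.4, 0.2]
opening: 0.522
grasp_force: 0.0
```

>>> {"name": "play_rows", "arguments": {
  "motion": [
    [[0, 0, 0.02, 0, 0, 7], [0, 0, 0.04, 0, 0, 14], [0, 0, 0.06, 0, 0, 21], [0, 0, 0.08, 0, 0, 28], [0, 0, 0.1, 0, 0, 28], [0, 0, 0.1, 0, 0, 28]]
  ]
}}

```text
time_s: 10.57
position: [0.461, 0.1847, 0.1684]
tcp_rot: [[0.388, 0.921, -0.008], [0.921, -0.388, -0.002], [-0.005, -0.006, -1.0]]
force: [-0.6, -0.9, -0.6]
opening: 0.52
grasp_force: 0.0
```

```bash
python3 -c "
from h import *
rel((.463,.188,.103),66.7)
d=cap('top')
e=cap('side')
b=e['frame'][210:350,260:390,::-1]
a=d['frame'][200:280,170:260,::-1]
B=cv2.resize(b,None,fx=3.5,fy=3.5,interpolation=3)
cv2.imwrite('pics/z4.png',B)"
```

```text
t 10.5667 pos [0.461  0.1847 0.1684] al 67.14286790081296 tilt 0.45456646343007795 F [-0.6423 -0.8554 -0.5811] J [  8.9545  26.748  104.0842  -0.0667  49.6195  31.856 ]
shift [0.0041 0.001  0.0654] wz 0.44286790081295635
```

View pics/z4.png

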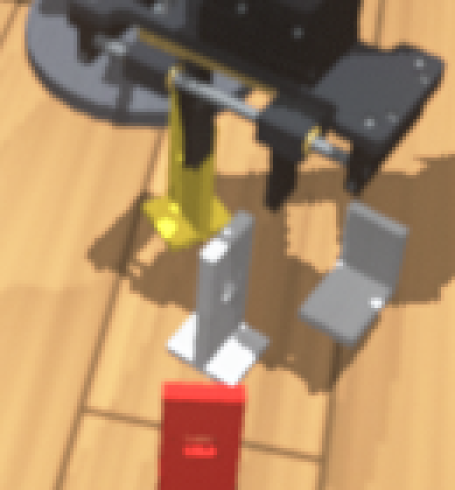

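The fingers, at crop (200,140) and (280,190), are above the grey bracket and on either side of its plate. Nothing else is in their way, so I'll descend.

>>> {"name": "play_rows", "arguments": {
  "motion": [
    [[0.003, 0.001, 0.015, 0, 0, 0], [0.003, 0.001, 0.03, 0, 0, 0], [0.003, 0.001, 0.045, 0, 0, 0], [0.003, 0.001, 0.055, 0, 0, 0], [0.003, 0.001, 0.062, 0, 0, 0], [0.003, 0.001, 0.067, 0, 0, 0], [0.003, 0.001, 0.067, 0, 0, 0]]
  ]
}}

```text
time_s: 11.25
position: [0.4652, 0.1889, 0.1043]
tcp_rot: [[0.388, 0.922, -0.0], [0.922, -0.388, -0.0], [-0.0, -0.0, -1.0]]
force: [-0.0, -0.3, 0.2]
opening: 0.513
grasp_force: 0.0
```

>>> {"name": "play_rows", "arguments": {
  "motion": [
    [[0, 0, 0, 0, 0, 0], [0, 0, 0, 0, 0, 0], [0, 0, 0, 0, 0, 0], [0, 0, 0, 0, 0, 0], [0, 0, 0, 0, 0, 0], [0, 0, 0, 0, 0, 0], [0, 0, 0, 0, 0, 0]]
  ],
  "fingers": 0
}}

```text
time_s: 11.83
position: [0.4651, 0.1891, 0.1047]
tcp_rot: [[0.388, 0.922, 0.0], [0.922, -0.388, -0.0], [-0.0, 0.0, -1.0]]
force: [-0.3, 0.0, 1.1]
opening: 0.112
grasp_force: 30.0
```

```bash
python3 -c "
from h import *
rel((.463,.188,.103),66.7);s=bot.read_state();print(s['opening']*87,s['grasp_force'],s['moment'])"
```

```text
t 11.8333 pos [0.4651 0.1891 0.1047] al 67.18661137736417 tilt 0.008403497627812197 F [-0.2519  0.0205  1.091 ] J [  9.3532  33.3182 106.3317  -0.0127  40.3483  32.1763]
shift [-0.0018 -0.0015  0.0017] wz 0.48661137736417004
9.708919514517532 29.977724254131317 [-0.0773 -0.0159  0.0601]
```

The bracket is gripped: opening 9.7 mm, 30 N. Next I'll lift it and carry it round to outside the branch tip.

>>> {"name": "play_rows", "arguments": {
  "motion": [
    [[0, 0, -0.015, 0, 0, 0], [0, 0, -0.04, 0, 0, 0], [0, 0, -0.075, 0, 0, 0], [0, 0, -0.105, 0, 0, 0], [0, 0, -0.12, 0, 0, 0], [-0.02, 0.005, -0.12, 0, 0, -4], [-0.05, 0.012, -0.12, 0, 0, -8], [-0.08, 0.018, -0.12, 0, 0, -12]]
  ]
}}

```text
time_s: 12.5
position: [0.4502, 0.108, 0.2247]
tcp_rot: [[0.182, 0.983, 0.0], [0.983, -0.182, -0.0], [-0.0, 0.0, -1.0]]
force: [-0.2, -0.7, -2.2]
opening: 0.115
grasp_force: 30.0
```

>>> {"name": "play_rows", "arguments": {
  "motion": [
    [[-0.035, 0.012, 0, 0, 0, -5], [-0.07, 0.02, 0, 0, 0, -10], [-0.105, 0.025, 0, 0, 0, -11.4], [-0.14, 0.025, 0, 0, 0, -11.4], [-0.165, 0.025, 0, 0, 0, -11.4], [-0.165, 0.025, 0, 0, 0, -11.4]]
  ]
}}

```text
time_s: 13.0
position: [0.4437, -0.0624, 0.2242]
tcp_rot: [[-0.005, 1.0, -0.001], [1.0, 0.005, -0.002], [-0.002, -0.001, -1.0]]
force: [1.4, 0.5, -2.4]
opening: 0.112
grasp_force: 30.0
```

```bash
python3 -c "
from h import *
rel((.405,-.0985,.2047),90.6)"
```

```text
t 13.0 pos [ 0.4437 -0.0624  0.2242] al 90.310114056236 tilt 0.11813729249561783 F [ 1.3601  0.4574 -2.45  ] J [-22.2721  18.0305 107.5381  -0.145   54.4252 -22.4978]
shift [-0.0358 -0.0389  0.0196] wz -0.28988594376397714
```

>>> {"name": "play_rows", "arguments": {
  "motion": [
    [[0, -0.02, 0, 0, 0, 0], [0, -0.039, 0, 0, 0, 0], [-0.012, -0.039, 0.005, 0, 0, -0.3], [-0.03, -0.039, 0.01, 0, 0, -0.3], [-0.036, -0.039, 0.0195, 0, 0, -0.3], [-0.036, -0.039, 0.0195, 0, 0, -0.3], [-0.036, -0.039, 0.0195, 0, 0, -0.3], [-0.036, -0.039, 0.0195, 0, 0, -0.3]]
  ]
}}

```text
time_s: 13.67
position: [0.4052, -0.0938, 0.205]
tcp_rot: [[-0.016, 1.0, -0.001], [1.0, 0.016, 0.001], [0.001, -0.001, -1.0]]
force: [-0.7, -0.4, -2.6]
opening: 0.113
grasp_force: 30.0
```

Run:
```python
from h import *
rel((.405,-.0985,.2047),90.6)
for c in('side','top'):
    d=cap(c,c+'5.png')
    for n in('bracket','slot'):
        print(c,n,[(np.round(r['at'],4).tolist(),round(r['confidence'],2),np.round(proj(d,r['at'])).tolist()) for r in finder.recognise(c,n)])
    print('expect slot',proj(d,(.405,-.0985,.165)),'tip',proj(d,(.4375,-.0985,.165)))
a=cv2.imread('pics/side5.png')[145:220,320:400];b=cv2.imread('pics/top5.png')[215:275,280:340]
o=np.zeros((600,800,3),np.uint8);A=cv2.resize(a,(400,375),interpolation=3);B=cv2.resize(b,(390,390),interpolation=3)
o[:375,:400]=A;o[:390,405:795]=B;cv2.imwrite('pics/z5.png',o[:390])
```

```text
t 13.6667 pos [ 0.4052 -0.0938  0.205 ] al 90.89348978540464 tilt 0.08195238469219908 F [-0.6572 -0.4233 -2.6366] J [-28.533   17.5847 112.9414   0.0323  49.5521 -29.4475]
shift [-0.0047 -0.0003  0.0003] wz 0.2934897854046312
side bracket [([0.4568, 0.3004, 0.0483], 0.98, [317.0, 341.0]), ([0.5047, 0.0904, 0.0435], 0.84, [312.0, 262.0]), ([0.4034, -0.075, 0.1098], 0.83, [365.0, 205.0])]
side slot [([0.402, -0.0774, 0.1061], 0.9, [365.0, 205.0]), ([0.4597, 0.3054, 0.0484], 0.75, [315.0, 343.0]), ([0.5034, 0.0928, 0.0418], 0.64, [313.0, 263.0])]
expect slot [367.5841 181.6018] tip [354.5364 179.8702]
top bracket [([0.5053, 0.0845, 0.0072], 0.68, [248.0, 232.0]), ([0.5668, -0.0918, 0.1724], 0.66, [308.0, 204.0]), ([0.4581, 0.2951, 0.0162], 0.54, [181.0, 246.0])]
top slot [([0.4607, 0.2935, 0.0159], 0.5, [181.0, 245.0]), ([0.499, 0.0833, 0.0052], 0.48, [249.0, 234.0])]
expect slot [310.6719 260.8557] tip [310.6238 249.343 ]
```

View pics/z5.png

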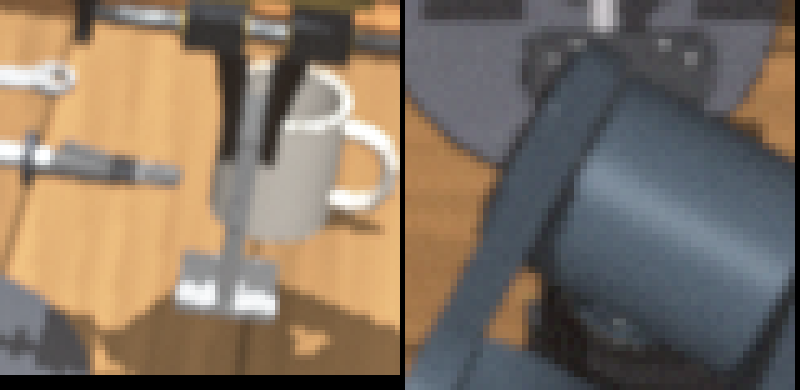

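Side view: the held bracket is edge-on, with its plate at crop x≈235 and its foot at (228,285). It is upright and outside the branch tip at (180,176). The arm hides it from the top camera, so I'll fit the bracket's y from the side view using its known height.

Run:
```python
from h import *
from scipy.optimize import least_squares
S=cap('side');d=S;rel((.405,-.0985,.2047),90.6)
g=cv2.cvtColor(cv2.imread('pics/side5.png'),cv2.COLOR_BGR2GRAY)
print(g[190:213,353:378])
s=lambda x,y:np.array((320+x/5-.5,145+y/5-.5))
zb=.205-.1047
obs=[(s(183,250),(.025,-.022,.008)),(s(282,262),(-.025,-.022,.008)),(s(174,307),(.025,.022,0)),(s(277,321),(-.025,.022,0))]
def W(p,q): c,n=np.cos(p[2]),np.sin(p[2]); return (p[0]+c*q[0]-n*q[1],p[1]+n*q[0]+c*q[1],q[2]+zb)
f=lambda p:np.concatenate([proj(d,W(p,q))-u for u,q in obs])
r=least_squares(f,[.405,-.096,0.01]);print(r.x,np.degrees(r.x[2]),f(r.x).reshape(-1,2))
for y in(-.100,-.0985,-.095):print(y,proj(d,(.4375,y,.165)),proj(d,W((.405,y,0),(.025,.022,0))))
```

```text
t 14.0167 pos [ 0.4057 -0.0945  0.2053] al 90.89995025942893 tilt 0.023363841228216824 F [ 0.163  -0.9739 -3.0138] J [-28.5705  17.5675 112.9064   0.0038  49.5029 -29.4729]
shift [-0.004  -0.0008  0.0006] wz 0.2999502594289538
[[176 176 182 185 186 185 184 186 187 189 186 169 135 124 127 137 155 171
  176 177 178 178 178 177 176]
 [175 177 181 185 186 184 183 185 187 190 189 173 134 120 124 136 155 170
  174 175 178 178 176 177 177]
 [176 177 182 186 185 184 184 186 187 190 187 167 137 129 131 137 154 160
  163 170 177 174 171 171 174]
 [175 178 183 184 184 182 183 186 188 190 185 160 136 131 133 141 157 146
  144 161 174 173 164 165 169]
 [175 178 182 179 176 175 176 181 184 188 184 152 134 133 133 144 157 141
  137 157 169 170 166 163 162]
 [177 179 180 166 158 156 158 166 170 179 179 143 131 132 135 145 157 141
  142 159 170 170 166 163 159]
 [178 181 179 159 145 144 145 148 149 159 165 140 131 132 135 143 151 147
  156 161 164 166 165 161 159]
 [179 180 179 157 143 142 142 144 143 145 145 134 131 133 133 139 146 152
  163 156 153 156 158 162 160]
 [177 181 179 161 147 144 144 145
[... 1104 characters left out ...]
 142 108  91  92]
 [102 103 102 101 103 103 107 106 107 105 103 102 102 103 103  91  87 101
  106 114 116 110  98  93  95]
 [103 102 103 102 102 105 107 107 108 105 102 100  98  98  94  80  78  91
   97 101 100  99  94  94 103]
 [103 102 101 101 104 107 108 108 107 106 102  99 101  98  92  79  80  91
   98  99  98  95  95  92 105]
 [103 102 100 101 104 107 108 108 105 104 101 100  98  97  91  79  82  94
  100  99  97  96  94  93  97]]
[ 0.4031 -0.0968  0.0183] 1.0466871224621646 [[ 0.3218 -0.4768]
 [-0.2346 -0.3963]
 [ 0.3716  0.4968]
 [-0.4499  0.3612]]
-0.1 [354.5984 179.5456] [353.9147 205.4141]
-0.0985 [354.5364 179.8702] [353.8534 205.7609]
-0.095 [354.3912 180.6307] [353.7099 206.5732]
```

>>> {"name": "play_rows", "arguments": {
  "motion": [
    [[-0.002, 0, 0, 0, 0, 0.3], [-0.002, 0.005, 0, 0, 0, 0.3], [-0.002, 0.012, 0, 0, 0, 0.3], [-0.002, 0.018, 0, 0, 0, 0.3], [-0.002, 0.018, 0, 0, 0, 0.3], [-0.002, 0.018, 0, 0, 0, 0.3]]
  ]
}}

```text
time_s: 14.52
position: [0.4243, -0.0966, 0.205]
tcp_rot: [[-0.01, 1.0, 0.0], [1.0, 0.01, -0.0], [-0.0, 0.0, -1.0]]
force: [0.1, -0.2, -3.4]
opening: 0.111
grasp_force: 30.0
```

Run:
```python
from h import *
rel((.45,-.0966,.2052),90.6)
d=cap('side','side6.png');print('exp tip',proj(d,(.4375,-.0985,.165)),bot.read_state()['moment'])
```

```text
t 14.5167 pos [ 0.4243 -0.0966  0.205 ] al 90.6007767313228 tilt 0.011020990198923048 F [ 0.0969 -0.2293 -3.3616] J [-27.6058  18.921  110.5214  -0.0029  50.5468 -28.2047]
shift [-0.0003  0.0257 -0.0002] wz 0.0007767313227873274
exp tip [354.5364 179.8702] [-0.0051 -0.0869 -0.0044]
```

>>> {"name": "play_rows", "arguments": {
  "motion": [
    [[0, 0.003, 0, 0, 0, 0], [0, 0.006, 0, 0, 0, 0], [0, 0.008, 0, 0, 0, 0], [0, 0.01, 0, 0, 0, 0], [0, 0.01, 0, 0, 0, 0]]
  ]
}}

```text
time_s: 14.98
position: [0.4343, -0.0966, 0.2051]
tcp_rot: [[-0.01, 1.0, 0.001], [1.0, 0.01, -0.0], [-0.0, 0.001, -1.0]]
force: [-0.1, 0.2, -2.7]
opening: 0.11
grasp_force: 30.0
```

>>> {"name": "play_rows", "arguments": {
  "motion": [
    [[0, 0.001, 0, 0, 0, 0], [0, 0.002, 0, 0, 0, 0], [0, 0.003, 0, 0, 0, 0], [0, 0.003, 0, 0, 0, 0]]
  ]
}}

```text
time_s: 15.32
position: [0.4368, -0.0964, 0.2051]
tcp_rot: [[-0.01, 1.0, 0.0], [1.0, 0.01, -0.0], [-0.0, 0.0, -1.0]]
force: [-0.2, -0.1, -2.4]
opening: 0.113
grasp_force: 30.0
```

>>> {"name": "play_rows", "arguments": {
  "motion": [
    [[0, 0.001, 0, 0, 0, 0], [0, 0.002, 0, 0, 0, 0], [0, 0.003, 0, 0, 0, 0], [0, 0.003, 0, 0, 0, 0]]
  ]
}}

```text
time_s: 15.65
position: [0.4399, -0.0964, 0.2051]
tcp_rot: [[-0.01, 1.0, 0.0], [1.0, 0.01, -0.0], [-0.0, 0.0, -1.0]]
force: [-0.1, -0.8, -1.9]
opening: 0.114
grasp_force: 30.0
```

No axial force with the plate face 7 mm past the tip, so it is threaded. I'll go on.

>>> {"name": "play_rows", "arguments": {
  "motion": [
    [[0, 0.002, 0, 0, 0, 0], [0, 0.004, 0, 0, 0, 0], [0, 0.006, 0, 0, 0, 0], [0, 0.008, 0, 0, 0, 0], [0, 0.01, 0, 0, 0, 0], [0, 0.01, 0, 0, 0, 0]]
  ]
}}

```text
time_s: 16.15
position: [0.4503, -0.0964, 0.2051]
tcp_rot: [[-0.01, 1.0, 0.001], [1.0, 0.01, -0.0], [-0.0, 0.001, -1.0]]
force: [0.2, -0.6, -2.1]
opening: 0.116
grasp_force: 30.0
```

Run:
```python
from h import *
rel((.4525,-.0964,.2052),90.6);print(bot.read_state()['moment'])
a=cap('side')['frame'][140:220,300:390,::-1]
cv2.imwrite('pics/z7.png',cv2.resize(a,None,fx=6,fy=6,interpolation=3))
```

```text
t 16.15 pos [ 0.4503 -0.0964  0.2051] al 90.58272412737819 tilt 0.04262173521707347 F [ 0.2407 -0.5838 -2.1214] J [-26.0335  20.691  107.2245   0.0029  52.0419 -26.618 ]
shift [-0.      0.0022 -0.0001] wz -0.017275872621809185
[ 0.0045 -0.1032 -0.0296]
```

View pics/z7.png

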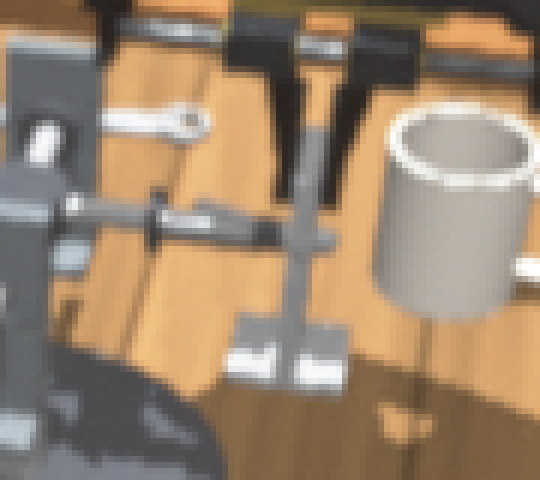

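The branch is through the slot, with its tip showing outside the plate at (335,240). The clip's outer end is at (265,233) and the collar at (155,220).

>>> {"name": "play_rows", "arguments": {
  "motion": [
    [[0, 0.002, 0, 0, 0, 0], [0, 0.004, 0, 0, 0, 0], [0, 0.006, 0, 0, 0, 0], [0, 0.008, 0, 0, 0, 0], [0, 0.01, 0, 0, 0, 0], [0, 0.012, 0, 0, 0, 0], [0, 0.012, 0, 0, 0, 0]]
  ]
}}

```text
time_s: 16.78
position: [0.4622, -0.0963, 0.2051]
tcp_rot: [[-0.01, 1.0, 0.001], [1.0, 0.01, -0.0], [-0.0, 0.001, -1.0]]
force: [-0.0, -0.5, -2.7]
opening: 0.111
grasp_force: 30.0
```

>>> {"name": "play_rows", "arguments": {
  "motion": [
    [[0, 0.001, 0, 0, 0, 0], [0, 0.002, 0, 0, 0, 0], [0, 0.003, 0, 0, 0, 0], [0, 0.004, 0, 0, 0, 0], [0, 0.005, 0, 0, 0, 0], [0, 0.006, 0, 0, 0, 0], [0, 0.006, 0, 0, 0, 0]]
  ]
}}

```text
time_s: 17.37
position: [0.4679, -0.0961, 0.2051]
tcp_rot: [[-0.01, 1.0, 0.0], [1.0, 0.01, -0.0], [-0.0, 0.0, -1.0]]
force: [-0.4, -0.3, -3.2]
opening: 0.109
grasp_force: 30.0
```

>>> {"name": "play_rows", "arguments": {
  "motion": [
    [[0, 0.001, 0, 0, 0, 0], [0, 0.002, 0, 0, 0, 0], [0, 0.003, 0, 0, 0, 0], [0, 0.004, 0, 0, 0, 0], [0, 0.005, 0, 0, 0, 0], [0, 0.005, 0, 0, 0, 0]]
  ]
}}

```text
time_s: 17.87
position: [0.4729, -0.0961, 0.2051]
tcp_rot: [[-0.01, 1.0, 0.0], [1.0, 0.01, -0.0], [-0.0, 0.0, -1.0]]
force: [0.2, -0.6, -3.0]
opening: 0.11
grasp_force: 30.0
```

>>> {"name": "play_rows", "arguments": {
  "motion": [
    [[0, 0.001, 0, 0, 0, 0], [0, 0.002, 0, 0, 0, 0], [0, 0.003, 0, 0, 0, 0], [0, 0.004, 0, 0, 0, 0], [0, 0.004, 0, 0, 0, 0]]
  ]
}}

```text
time_s: 18.28
position: [0.4758, -0.0958, 0.205]
tcp_rot: [[-0.01, 1.0, -0.002], [1.0, 0.01, 0.0], [0.0, -0.002, -1.0]]
force: [-3.3, -0.5, 0.2]
opening: 0.109
grasp_force: 30.0
```

>>> {"name": "play_rows", "arguments": {
  "motion": [
    [[0, 0.001, 0, 0, 0, 0], [0, 0.002, 0, 0, 0, 0], [0, 0.003, 0, 0, 0, 0], [0, 0.004, 0, 0, 0, 0], [0, 0.004, 0, 0, 0, 0]]
  ]
}}

```text
time_s: 18.7
position: [0.4809, -0.0959, 0.2051]
tcp_rot: [[-0.01, 1.0, 0.0], [1.0, 0.01, 0.0], [0.0, 0.0, -1.0]]
force: [-3.7, 0.3, 1.4]
opening: 0.11
grasp_force: 30.0
```

>>> {"name": "play_rows", "arguments": {
  "motion": [
    [[0, 0.001, 0, 0, 0, 0], [0, 0.002, 0, 0, 0, 0], [0, 0.003, 0, 0, 0, 0], [0, 0.003, 0, 0, 0, 0]]
  ]
}}

```text
time_s: 19.03
position: [0.4842, -0.096, 0.2051]
tcp_rot: [[-0.01, 1.0, 0.001], [1.0, 0.01, -0.0], [-0.0, 0.001, -1.0]]
force: [-2.0, -0.3, 1.6]
opening: 0.112
grasp_force: 30.0
```

>>> {"name": "play_rows", "arguments": {
  "motion": [
    [[0, 0.001, 0, 0, 0, 0], [0, 0.002, 0, 0, 0, 0], [0, 0.003, 0, 0, 0, 0], [0, 0.004, 0, 0, 0, 0], [0, 0.004, 0, 0, 0, 0]]
  ]
}}

```text
time_s: 19.45
position: [0.4881, -0.0959, 0.2051]
tcp_rot: [[-0.01, 1.0, 0.001], [1.0, 0.01, -0.0], [-0.0, 0.001, -1.0]]
force: [-1.9, -0.1, 0.7]
opening: 0.11
grasp_force: 30.0
```

>>> {"name": "play_rows", "arguments": {
  "motion": [
    [[0, 0.001, 0, 0, 0, 0], [0, 0.002, 0, 0, 0, 0], [0, 0.003, 0, 0, 0, 0], [0, 0.004, 0, 0, 0, 0], [0, 0.004, 0, 0, 0, 0]]
  ]
}}

```text
time_s: 19.87
position: [0.4922, -0.0959, 0.2051]
tcp_rot: [[-0.01, 1.0, 0.001], [1.0, 0.01, -0.0], [-0.0, 0.001, -1.0]]
force: [-2.1, -0.0, 0.8]
opening: 0.112
grasp_force: 30.0
```

>>> {"name": "play_rows", "arguments": {
  "motion": [
    [[0, 0.001, 0, 0, 0, 0], [0, 0.002, 0, 0, 0, 0], [0, 0.003, 0, 0, 0, 0], [0, 0.004, 0, 0, 0, 0], [0, 0.004, 0, 0, 0, 0]]
  ]
}}

```text
time_s: 20.28
position: [0.4961, -0.0958, 0.2051]
tcp_rot: [[-0.01, 1.0, 0.001], [1.0, 0.01, -0.0], [-0.0, 0.001, -1.0]]
force: [-2.1, -0.6, 0.8]
opening: 0.11
grasp_force: 30.0
```

>>> {"name": "play_rows", "arguments": {
  "motion": [
    [[0, 0.001, 0, 0, 0, 0], [0, 0.002, 0, 0, 0, 0], [0, 0.003, 0, 0, 0, 0], [0, 0.004, 0, 0, 0, 0], [0, 0.004, 0, 0, 0, 0]]
  ]
}}

```text
time_s: 20.7
position: [0.5, -0.0958, 0.2051]
tcp_rot: [[-0.01, 1.0, 0.0], [1.0, 0.01, 0.0], [-0.0, 0.0, -1.0]]
force: [-2.5, 0.0, 1.0]
opening: 0.116
grasp_force: 30.0
```

>>> {"name": "play_rows", "arguments": {
  "motion": [
    [[0, 0.001, 0, 0, 0, 0], [0, 0.002, 0, 0, 0, 0], [0, 0.003, 0, 0, 0, 0], [0, 0.003, 0, 0, 0, 0]]
  ]
}}

```text
time_s: 21.03
position: [0.5036, -0.0959, 0.2049]
tcp_rot: [[-0.01, 1.0, 0.002], [1.0, 0.01, -0.0], [-0.0, 0.002, -1.0]]
force: [-0.3, -0.9, -3.2]
opening: 0.113
grasp_force: 30.0
```

>>> {"name": "play_rows", "arguments": {
  "motion": [
    [[0, 0.0005, 0, 0, 0, 0], [0, 0.001, 0, 0, 0, 0], [0, 0.0015, 0, 0, 0, 0], [0, 0.0015, 0, 0, 0, 0]]
  ]
}}

```text
time_s: 21.37
position: [0.5044, -0.0957, 0.205]
tcp_rot: [[-0.01, 1.0, 0.0], [1.0, 0.01, -0.0], [-0.0, 0.0, -1.0]]
force: [0.4, 0.4, -2.7]
opening: 0.113
grasp_force: 30.0
```

>>> {"name": "play_rows", "arguments": {
  "motion": [
    [[0, 0.0005, 0, 0, 0, 0], [0, 0.001, 0, 0, 0, 0], [0, 0.0015, 0, 0, 0, 0], [0, 0.0015, 0, 0, 0, 0]]
  ]
}}

```text
time_s: 21.7
position: [0.5048, -0.0956, 0.2049]
tcp_rot: [[-0.01, 1.0, -0.002], [1.0, 0.01, 0.0], [0.0, -0.002, -1.0]]
force: [-2.6, -0.6, -2.3]
opening: 0.112
grasp_force: 30.0
```

Snap felt at x≈0.502: axial force fell to zero and the lift vanished. The collar was then just touched at 0.505. I'll back off 1 mm and let the bracket down.

>>> {"name": "play_rows", "arguments": {
  "motion": [
    [[0, -0.001, 0, 0, 0, 0], [0, -0.001, 0.0005, 0, 0, 0], [0, -0.001, 0.001, 0, 0, 0], [0, -0.001, 0.0012, 0, 0, 0], [0, -0.001, 0.0012, 0, 0, 0]]
  ]
}}

```text
time_s: 22.12
position: [0.5047, -0.0957, 0.2038]
tcp_rot: [[-0.01, 1.0, 0.0], [1.0, 0.01, 0.0], [0.0, 0.0, -1.0]]
force: [-0.8, 0.6, -1.8]
opening: 0.114
grasp_force: 30.0
```

>>> {"name": "play_rows", "arguments": {
  "motion": [
    [[0, 0, 0.0003, 0, 0, 0], [0, 0, 0.0005, 0, 0, 0], [0, 0, 0.0005, 0, 0, 0]]
  ]
}}

```text
time_s: 22.37
position: [0.5047, -0.0957, 0.2033]
tcp_rot: [[-0.01, 1.0, 0.0], [1.0, 0.01, -0.0], [-0.0, 0.0, -1.0]]
force: [-0.3, 0.1, -2.2]
opening: 0.115
grasp_force: 30.0
```

>>> {"name": "play_rows", "arguments": {
  "motion": [
    [[0, 0, 0.0002, 0, 0, 0], [0, 0, 0.0004, 0, 0, 0], [0, 0, 0.0006, 0, 0, 0], [0, 0, 0.0006, 0, 0, 0]]
  ]
}}

```text
time_s: 22.7
position: [0.5047, -0.0957, 0.2027]
tcp_rot: [[-0.01, 1.0, 0.0], [1.0, 0.01, -0.0], [-0.0, 0.0, -1.0]]
force: [0.6, 0.1, -2.2]
opening: 0.115
grasp_force: 30.0
```

>>> {"name": "play_rows", "arguments": {
  "motion": [
    [[0, 0, 0.0002, 0, 0, 0], [0, 0, 0.0004, 0, 0, 0], [0, 0, 0.0004, 0, 0, 0]]
  ]
}}

```text
time_s: 22.95
position: [0.5047, -0.0957, 0.2026]
tcp_rot: [[-0.01, 1.0, 0.0], [1.0, 0.01, -0.0], [-0.0, 0.0, -1.0]]
force: [-0.5, 0.3, -0.0]
opening: 0.115
grasp_force: 30.0
```

The weight is now on the branch, so I'll release.

>>> {"name": "play_rows", "arguments": {
  "motion": [
    [[0, 0, 0, 0, 0, 0], [0, 0, 0, 0, 0, 0], [0, 0, 0, 0, 0, 0], [0, 0, 0, 0, 0, 0]]
  ],
  "fingers": 0.03
}}

```text
time_s: 23.28
position: [0.505, -0.0958, 0.2026]
tcp_rot: [[-0.01, 1.0, 0.001], [1.0, 0.01, -0.0], [-0.0, 0.001, -1.0]]
force: [1.0, 0.6, 0.1]
opening: 0.306
grasp_force: 0.0
```

>>> {"name": "play_rows", "arguments": {
  "motion": [
    [[0, 0, -0.005, 0, 0, 0], [0, 0, -0.015, 0, 0, 0], [0, 0, -0.03, 0, 0, 0], [0, 0, -0.05, 0, 0, 0], [0, 0, -0.08, 0, 0, 0], [0.03, 0, -0.09, 0, 0, 0], [0.07, 0, -0.09, 0, 0, 0], [0.11, 0, -0.09, 0, 0, 0]]
  ]
}}

```text
time_s: 23.95
position: [0.5046, 0.0146, 0.2947]
tcp_rot: [[-0.007, 1.0, 0.005], [1.0, 0.007, -0.001], [-0.001, 0.005, -1.0]]
force: [-0.1, -0.8, -0.1]
opening: 0.347
grasp_force: 0.0
```

>>> {"name": "play_rows", "arguments": {
  "motion": [
    [[0.04, 0, 0, 0, 0, 0], [0.08, 0, 0, 0, 0, 0], [0.12, 0, 0, 0, 0, 0], [0.15, 0, 0, 0, 0, 0], [0.17, 0, 0, 0, 0, 0], [0.17, 0, 0, 0, 0, 0]]
  ]
}}

```text
time_s: 24.45
position: [0.5016, 0.1881, 0.2935]
tcp_rot: [[-0.015, 1.0, 0.002], [1.0, 0.015, 0.002], [0.002, 0.002, -1.0]]
force: [0.0, 0.0, 0.4]
opening: 0.346
grasp_force: 0.0
```

Run:
```python
from h import *
rel((.45,.15,.29),90)
a=cap('side')['frame'][140:250,265:375,::-1];d=cap('top');b=d['frame'][150:265,255:365,::-1]
print(proj(d,(.5047,-.098,.2)))
o=np.zeros((400,800,3),np.uint8);o[:,:400]=cv2.resize(a,(400,400),interpolation=3);o[:,405:788]=cv2.resize(b,(383,400),interpolation=3)
cv2.imwrite('pics/z8.png',o)
```

```text
t 24.45 pos [0.5016 0.1881 0.2935] al 90.84214488615133 tilt 0.15579121372776933 F [0.0442 0.0228 0.415 ] J [ 8.5438 19.6633 91.1728  0.1052 69.0431  7.6642]
shift [-0.0373 -0.0521  0.0033] wz 0.8421448861513454
[311.4078 224.044 ]
```

View pics/z8.png

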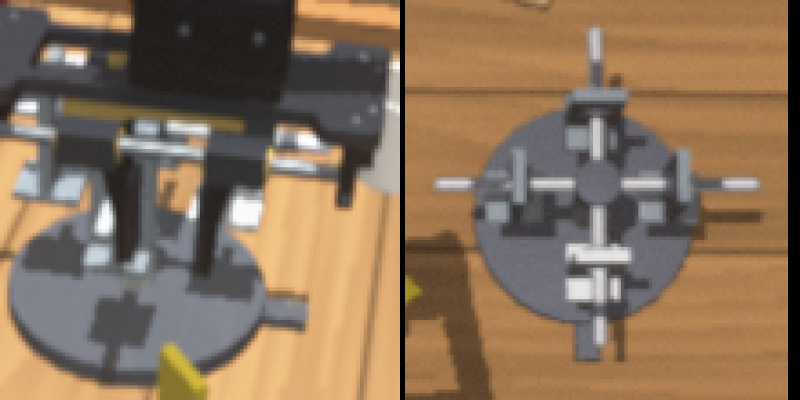

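Top view: the bracket hangs upright on the branch at (598,253). The branch tip at (599,343) is still over the tongue at (587,355), and the gripper is clear.

```bash
python3 -c "
from h import *
print(bot.hand_in())"
```

```text
the job is handed in; nothing more can be done
None
```

I turned the tree until its empty branch stood over the tongue (within about 1° by camera). I then slid the grey bracket on, felt it snap in behind the catch, left it hanging upright, and handed the job in at about 24.5 s. The highest push I read while sliding it on was about 4 N, read at the end of each short move. I judged the snap from the force readings and did not tug-test it.

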